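# Clamp the wax tin and unscrew its tight cap

## Robot

A 6-joint arm with a two-finger parallel gripper is mounted at the origin on the work surface. World frame = base frame: x ahead of the robot, y to its left, z up, the work surface at z = 0. Lengths are in m, angles in rad, forces in N, time in s.
With the tool pointing down it reaches from about 0.4 to 0.825 m from the base axis. Payload 7 kg.
Tool frame: the origin (TCP) lies on the centre line of the jaws, within the pads' length; the fingertips stand tip_reach ahead of it and the grasp point (between the pads) lies 3 mm ahead of it (tip_reach is the distance from the TCP to the fingertips, in m); z points along the fingers, y is the line along which they close (so a half turn about z gives the same grasp; the last joint's range is limited). The gripper opens to 88 mm and grips with 3 to 60 N. Pads are 19 mm wide; open, the fingers measure 130 mm over their backs; the gripper's body (78 mm by 193 mm) begins 47 mm behind the grasp point.
Start: joints at [1.524, 0.359, 0.012, 0, -1.224, -0.288], TCP at [0.222, 0.637, 0.249] pointing down, gripper open.
Joint ranges: [-3.07, 3.07], [-1.43, 2.12], [-1.02, 1.25], [-3.03, 1.67], [-3.05, -0], [-3.03, 3.03]. Speed limits (rad/s): [2.39, 2.39, 3.01, 3.14, 3.14, 3.14].

## Interface

Orientations are given as a 3x3 rotation matrix whose columns are the frame's x, y, z axes.
In Python, from bench import get_obs, get_image, camera_model, hand_in, tip_reach gives the robot as it stands. The module is installed in compiled form; this text tells all that it offers.
- The arm moves only by the shell command python3 -m creep 'ROWS' [FORCE]. ROWS is text: rows parted by semicolons, each of 7 numbers parted by spaces: the shift along the tool's x, y, z in mm, then the turn, a rotation vector about the tool's x, y, z in degrees, then the finger opening in mm, from 0 to 87.6. A call has exactly 8 rows; each row is the pose to reach, as a shift and turn from the pose commanded when the call began, along the tool's axes at that moment; what a row does not reach only later rows make up. A row lasts 1/10 s, in which the tool goes at most 50 mm and 8.59 degrees, less where a joint would pass 70% of its speed; a pose out of reach is approached as far as the arm can. A call with a gripper value outside its range is refused whole. The fingers move at their own pace and stop on an object; FORCE is the grip in N (left out, the last holds). Time passes only in rows, so rows that repeat a pose let the fingers close, or fill a call up. It gives the time, the measured TCP pose, the force, the opening and the grip force at its end, in the units of the state.
- get_obs(): the state, without advancing time (a new reading comes with each control period).
- get_image(name): name is "scene" or "top" or "wrist"; returns the picture (400x640x3 uint8, red, green, blue); there is no depth.
- camera_model(name): a dict with "fov_y" (degrees; the focal length in pixels is half the picture's height over the tangent of half this angle, whatever the lens; pixels are square), "cx", "cy" (the principal point, pixels), "k1" (the pictures are not rectified: a ray, as slopes to the right and down, at radius r is drawn at 1 + k1 r^2 times it, then the intrinsics apply), "camera_from_world" (4x4, takes a point from world to camera coordinates); the wrist camera has in their place "hand_eye" (4x4, takes a point from camera to tool coordinates, whose origin is the TCP and whose axes are the flange's). Camera axes: x right, y down, z forward; pixel columns grow to the right and rows downward; lengths in m; the calibration is good to about 2 mm. A picture is of the moment at which its call begins: read the wrist's pose just before it. camera_model takes no time and is no camera call.
- hand_in(): hands the job in; it is judged then, once.
The state is a dict: "t": time; "q": joint angles; "qvel": joint speeds; "joint_torque": joint torques, N m; "tcp_pos": TCP position; "eef_rot": TCP orientation; "force": force on the tool from outside, world axes, zero at the start; "moment": the same for the moment, N m; "gripper_width": opening from 0.0 (shut) to 1.0 (fully open); "grip_force": force on a finger pad.
Only numpy, scipy, OpenCV 4.12 (cv2) and the standard library are available. Lean on these libraries where they do the work, as an engineer would, in place of code of your own. Each camera call takes 0.05 s, during which the arm holds its last target. There are 200 camera calls.

## Task

The purple wax tin stands loose between the jaws of the bench vise with its cap screwed on tight. Turn the vise's black knob clockwise until it clicks over and the tin is locked, then unscrew the cap anticlockwise, stop turning as soon as the threads let go and lift it straight off, without the tin turning or coming up in the jaws. Finish while still holding the cap level and steady right over the open tin, about a centimetre clear of its mouth, and leave everything else on the bench where it is.

Things in the scene. Friction and masses are not known exactly. Their poses are not given: they have to be found in the camera images.
- vise: Low bench vise screwed to the bench: aluminium base plate 280 x 110 x 12 mm with red jaws whose tops are 48 mm above the bench. Origin: centre of the plate's underside; x runs along the plate from the knob end to the fixed V jaw, z up. The tin's place is at x = +55 mm, y = 0 on top of the plate; the knob's axis is at x = -62 mm, y = 0.
- cam_knob (a joint): Angle of the black vise knob, rad: 0 fully open, grows clockwise seen from above, end stop at 1.50. Its eccentric pushes the sliding jaw against the tin: easy at first, stiffening from about 0.5 (some 0.3 N m at most), over the top at 1.2, then it snaps on to the end stop by itself and stays there: clicked and locked.
- knob_grip (a point): Point on the knob's vertical axis, 56 mm above the bench, in the middle of its grip bar. The bar is 54 mm long, 14 mm wide and stands from 40 to 70 mm above the bench on a hub disc 40 mm across; x of this frame lies along the bar (it turns with the knob), z up. White line on top.
- jaw_pad: Black rubber pad (60 mm wide, top 48 mm above the bench) on the vise's sliding jaw; the frame has the vise's directions. It presses on the tin with about 30 N once the knob has locked and does not touch it when open.
- tin: Purple wax tin, 68 mm across, 0.2 to 0.35 kg, loose on the vise plate between the jaws until clamped (which shifts it up to 1 mm). Origin: centre of its underside, z up. Shoulder at z = 54 mm; aluminium screw neck 44 mm across (52 over the threads) from there to the rim of the mouth at z = 69 mm; seal nibs to z = 75 mm. A white mark on shoulder and side lies in its +x direction.
- tin_mark (a point): On the white mark on the tin's side: on the tin's wall 34 mm from its axis, 46 mm above its underside.
- cap: Round aluminium cap with a ribbed skirt, 59 mm across, 22 mm high, 40 g. Origin: centre of the skirt's lower edge, z up; a dark purple stripe on top points to its +x. Tight, its origin is 56 mm above the tin's underside (skirt 2 mm above the shoulder) and its x is 1.70 to 1.76 rad clockwise of the tin's x, seen from above. Its stuck seal resists turning with about 0.45 N m.
- cap_stripe (a point): Outer end of the cap's stripe (29 mm from its axis, on its top). Turned anticlockwise the cap rises 3 mm per rad on a coarse three-start thread; after 75 to 80 degrees, when the stripe is within 0.35 rad of the tin's white mark, the threads let go and it lifts straight off.
- scraper: Yellow acrylic scraper, 60 x 140 x 5 mm, lying flat on the bench beside the vise; bystander. Origin: centre of the underside.
- rill_roller: Rill roller, 165 mm long, wooden handle and brass roller, lying on the bench; bystander. Origin: on the bench under its handle.
- cork: Cork block 50 x 100 x 35 mm; bystander. Origin: centre of the underside.
- nylon_brush: Wooden hand brush with blue nylon bristles, 58 x 125 x 40 mm, bristles down; bystander. Origin: centre of the underside.
- wax_bar: Pink wax bar in a paper sleeve, 40 x 90 x 22 mm; bystander. Origin: centre of the underside.
- green_tin: Green tin with a white lid, 63 mm across, 50 mm high, standing on the bench; bystander. Origin: centre of the underside.
- kick_wax: Blue kick wax canister with a white cap, 36 mm across, 61 mm high, standing on the bench; bystander. Origin: centre of the underside.
There are look-alikes about, which are no part of the job. Of the things that look like the cap, the middle-sized one is meant. What is shaped like the tin but red is not meant.

How it is judged:
By the outcome, as a careful person would: the job done as asked, in the order asked, and still so for the second after the job is handed in, while the arm keeps its last pose, push and grip.
It also fails if it takes over 51 s, if anything falls off the work surface, if the arm or the gripper's body presses on something with over 40 N, if the wrist force passes 120 N, or if a joint passes its speed limit or range.

## Working session

There is one attempt and no reset: what is moved stays moved. The work goes in short steps, Python scripts to look and compute and a shell command to move; the robot and the scene stay as the last step left them, time stands still between calls to the robot, and variables do not carry over. Pictures are saved under pics/ and viewed, at most 10 in all, crops included, and the job is handed in when it is done.

```bash
mkdir -p pics; python3 - <<'E'
from bench import *
import cv2,numpy as np
np.set_printoptions(precision=4,suppress=True)
o=get_obs();print(o['t'],o['tcp_pos'],o['eef_rot'],o['gripper_width'],tip_reach)
for n in ["scene","top"]:
    im=get_image(n);np.save(f'pics/{n}.npy',im);cv2.imwrite(f'pics/{n}0.png',im[...,::-1]);print(n,camera_model(n))
print(camera_model("wrist"))
E
```

```text
0.0 [0.2217 0.6371 0.2476] [[ 0.9444 -0.3287 -0.0004]
 [-0.3287 -0.9444 -0.0016]
 [ 0.0001  0.0017 -1.    ]] 1.0004470627866808 0.022
scene {'fov_y': 44.85394558865046, 'cx': 324.05455465698935, 'cy': 202.05069393850752, 'k1': -0.06413378259751086, 'camera_from_world': array([[-0.3963,  0.9181,  0.0106,  0.2211],
       [ 0.5934,  0.2649, -0.76  , -0.2924],
       [-0.7006, -0.2949, -0.6498,  1.7171],
       [ 0.    ,  0.    ,  0.    ,  1.    ]])}
top {'fov_y': 44.1443785036509, 'cx': 309.8639092945892, 'cy': 193.69394535167814, 'k1': 0.00824634268533105, 'camera_from_world': array([[ 0.0232, -0.9997,  0.0121, -0.0324],
       [-0.9888, -0.0247, -0.1473,  0.5961],
       [ 0.1476, -0.0085, -0.989 ,  1.5498],
       [ 0.    ,  0.    ,  0.    ,  1.    ]])}
{'fov_y': 60.01342133535856, 'cx': 322.9803395954965, 'cy': 199.8814851513454, 'k1': -0.002498748595187018, 'hand_eye': array([[ 0.0011, -0.9673, -0.2538,  0.0675],
       [ 1.    ,  0.0012, -0.0001,  0.0005],
       [ 0.0004, -0.2538,  0.9673, -0.136 ],
       [ 0.    ,  0.    ,  0.    ,  1.    ]])}
```

View pics/top0.png

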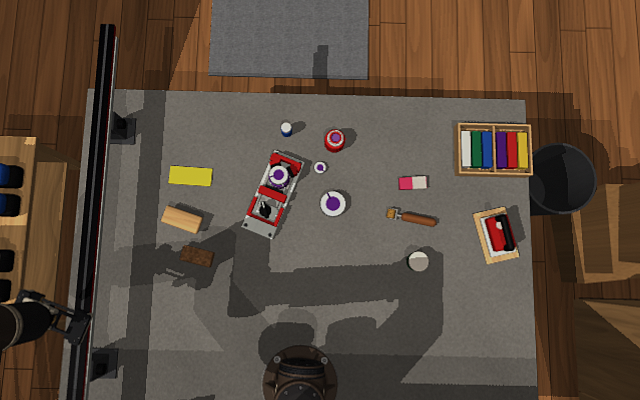

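View pics/scene0.png

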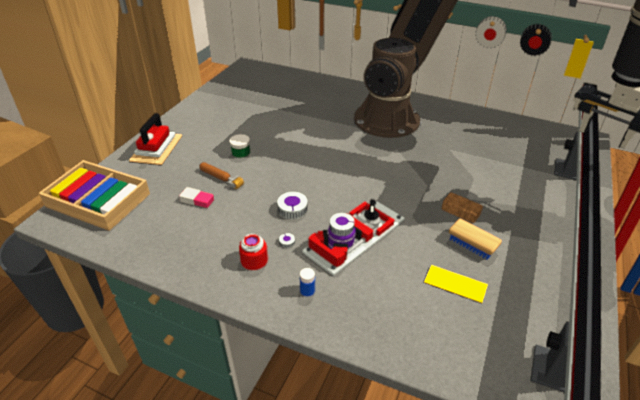

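The top view shows the vise around (272,195), with the capped purple tin at (279,175) and the knob at (265,209). There are three cap-like things: a large disc at (333,203), a small disc at (320,168) and the cap on the vise tin at (279,175). The last is the middle-sized one and sits on the purple tin. A red look-alike tin is at (335,139). Next I'll confirm this in a crop and measure.

```bash
cat > h.py <<'E'
import numpy as np,cv2
from bench import *
np.set_printoptions(precision=4,suppress=True)
def K(m): 
    f=200/np.tan(np.radians(m['fov_y']/2)); return np.array([[f,0,m['cx']],[0,f,m['cy']],[0,0,1]]),np.array([m['k1'],0,0,0,0.])
def w2c(name,o=None):
    m=camera_model(name)
    if name!='wrist': return m,m['camera_from_world']
    T=np.eye(4);T[:3,:3]=o['eef_rot'];T[:3,3]=o['tcp_pos']
    return m,np.linalg.inv(T@m['hand_eye'])
def ray(name,px,o=None):
    m,E=w2c(name,o);k,d=K(m)
    p=cv2.undistortPoints(np.array(px,float).reshape(-1,1,2),k,d).reshape(-1,2)
    R=E[:3,:3];return -R.T@E[:3,3],np.c_[p,np.ones(len(p))]@R
def plane(name,px,z,o=None):
    c,d=ray(name,px,o);return c+d*((z-c[2])/d[:,2:])
def proj(name,P,o=None):
    m,E=w2c(name,o);k,d=K(m)
    return cv2.projectPoints(np.array(P,float).reshape(-1,3),cv2.Rodrigues(E[:3,:3])[0],E[:3,3],k,d)[0].reshape(-1,2)
def blobs(mask,amin=8):
    n,l,s,c=cv2.connectedComponentsWithStats(mask.astype(np.uint8));return [(s[i,4],c[i],s[i,:4]) for i in range(1,n) if s[i,4]>=amin]
E
python3 - <<'E'
from h import *
t=np.load('pics/top.npy');s=np.load('pics/scene.npy')
a=cv2.resize(t[120:250,220:360],None,fx=4,fy=4,interpolation=cv2.INTER_CUBIC)
b=cv2.resize(s[180:280,270:420],None,fx=1.6*1,fy=1.6,interpolation=cv2.INTER_CUBIC)
out=np.zeros((520,800,3),np.uint8);out[:,:560]=a;out[:160,560:800]=b
cv2.imwrite('pics/crop1.png',out[...,::-1])
for n,im in(('top',t),('scene',s)):
    h=cv2.cvtColor(im,cv2.COLOR_RGB2HSV);m=(h[...,0]>130)&(h[...,0]<160)&(h[...,1]>90)&(h[...,2]>40)
    for A,c,bb in blobs(m):print(n,A,c,bb,plane(n,[c],.09)[0])
    r=((h[...,0]<6)|(h[...,0]>174))&(h[...,1]>150)&(h[...,2]>60)
    for A,c,bb in blobs(r,20):print(n,'red',A,c,bb,plane(n,[c],.048)[0])
E
```

```text
top 345 [501.0464 149.4928] [496 132  11  37] [ 0.7477 -0.6245  0.09  ]
top 52 [335.0577 137.2885] [331 134   9   8] [ 0.774  -0.0939  0.09  ]
top 28 [319.7857 167.3214] [317 165   6   6] [ 0.675  -0.0471  0.09  ]
top 85 [278.     174.4824] [271 170  13  10] [0.6486 0.0842 0.09  ]
top 36 [275.0556 184.0556] [269 176  13  13] [0.6178 0.0925 0.09  ]
top 18 [286.2222 181.5   ] [284 176   6  10] [0.6268 0.0576 0.09  ]
top 153 [332.4248 202.9542] [326 193  14  18] [ 0.5623 -0.089   0.09  ]
top red 149 [333.1544 143.9866] [325 129  21  24] [ 0.7626 -0.0905  0.048 ]
top red 39 [334.9231 137.2308] [330 132  11  12] [ 0.7855 -0.0959  0.048 ]
top red 350 [511.4429 150.0571] [505 132  12  37] [ 0.7573 -0.6756  0.048 ]
top red 264 [285.2803 162.0644] [269 153  32  23] [0.6981 0.0643 0.048 ]
top red 228 [272.193  193.5877] [258 186  29  17] [0.5934 0.1033 0.048 ]
top red 219 [263.6712 213.5708] [247 197  37  30] [0.5281 0.1283 0.048 ]
top red 52 [510.9423 231.2885] [506 215  10  32] [ 0.4906 -0.6641  0.048 ]
top red 418 [495.1148 234.4474] [485 217  21  34] [ 0.4793 -0.613   0.048 ]
scene 318 [ 8
[... 783 characters left out ...]
[ 0.77  -0.67   0.048]
scene red 564 [627.6543 227.0426] [616 194  24  67] [0.3236 0.7635 0.048 ]
scene red 127 [360.2283 208.0157] [350 202  20  13] [0.5384 0.0951 0.048 ]
scene red 203 [384.0542 221.8966] [375 209  19  26] [0.5642 0.1696 0.048 ]
scene red 208 [363.6635 229.5673] [354 218  19  23] [0.6122 0.1314 0.048 ]
scene red 668 [327.1811 249.0749] [309 231  39  36] [0.7119 0.074  0.048 ]
scene red 54 [251.5185 239.3889] [244 235  16  11] [ 0.7572 -0.1086  0.048 ]
scene red 506 [253.4605 257.8913] [239 241  29  29] [ 0.8091 -0.0736  0.048 ]
scene red 35 [575.5714 316.    ] [575 302   2  28] [0.6808 0.6417 0.048 ]
scene red 32 [572.5625 371.7812] [572 358   2  28] [0.8247 0.6416 0.048 ]
```

View pics/crop1.png

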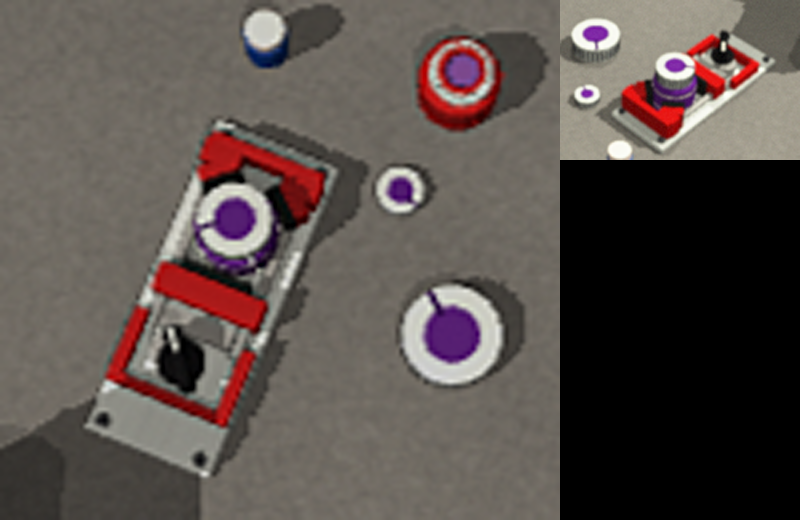

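The crop confirms it: the purple tin with the middle-sized capped lid stands in the vise, its stripe pointing left. The large disc at (333,203) and the small one at (320,168) are loose decoys, and the red tin is at (335,139). I'll move the wrist camera over the vise, staying at z 0.25.

```bash
python3 -m creep '20 15 0 0 0 0 87; 55 40 0 0 0 0 87; 95 69 0 0 0 0 87; 135 99 0 0 0 0 87; 175 128 0 0 0 0 87; 215 157 0 0 0 0 87; 255 187 0 0 0 0 87; 295 216 0 0 0 0 87' && python3 -m creep '40 29 0 0 0 0 87; 80 58 0 0 0 0 87; 120 88 0 0 0 0 87; 160 117 0 0 0 0 87; 195 142 0 0 0 0 87; 215 157 0 0 0 0 87; 227 165 0 0 0 0 87; 227 165 0 0 0 0 87'
python3 - <<'E'
from h import *
o=get_obs();im=get_image('wrist');np.save('pics/w1.npy',im);np.save('pics/w1o.npy',o,allow_pickle=True)
print(o['t'],o['q'],o['tcp_pos'],o['eef_rot'],o['force'])
cv2.imwrite('pics/w1.png',im[...,::-1])
E
```

```text
t: 0.9
tcp_pos: [0.43, 0.3346, 0.2485]
eef_rot: [[0.945, -0.328, -0.0], [-0.328, -0.945, -0.0], [-0.0, 0.0, -1.0]]
force: [1.0, 0.3, 0.0]
gripper_width: 0.991
grip_force: 0.0
t: 1.7
tcp_pos: [0.5902, 0.1048, 0.2479]
eef_rot: [[0.944, -0.331, -0.001], [-0.331, -0.944, -0.001], [-0.001, 0.001, -1.0]]
force: [-0.2, 0.4, 0.6]
gripper_width: 0.993
grip_force: 0.0
1.7 [ 0.5014  0.2364 -0.1617 -0.     -1.1738  0.7323] [0.5902 0.1048 0.2479] [[ 0.9437 -0.3307 -0.001 ]
 [-0.3307 -0.9437 -0.0005]
 [-0.0007  0.0008 -1.    ]] [-0.1548  0.3697  0.5921]
```

View pics/w1.png

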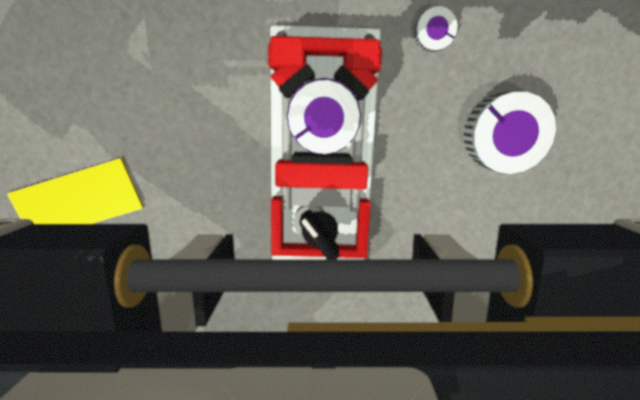

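The wrist view shows the vise upright at columns 270–380 and the cap centre near (324,116) with its stripe to lower left. The knob bar runs from about (303,220) to (338,256), and the red U-frame surrounds the knob. Next I'll measure the cap circle, vise axis and knob bar.

```bash
python3 - <<'E'
from h import *
im=np.load('pics/w1.npy');o=np.load('pics/w1o.npy',allow_pickle=True).item()
h=cv2.cvtColor(im,cv2.COLOR_RGB2HSV);H,S,V=h[...,0],h[...,1],h[...,2]
sub=np.zeros(V.shape,bool);sub[75:160,280:368]=1
cap=sub&(((S<40)&(V>185))|((H>130)&(H<160)&(S>80)))
cap=cv2.morphologyEx(cap.astype(np.uint8),cv2.MORPH_OPEN,np.ones((3,3)))
c=max(cv2.findContours(cap,0,2)[0],key=cv2.contourArea);hu=cv2.convexHull(c).reshape(-1,2)
P=plane('wrist',hu,.09,o);print('cap',cv2.minEnclosingCircle(hu.astype(np.float32)),cv2.fitEllipse(c),'world circ',cv2.minEnclosingCircle((P[:,:2]*1000).astype(np.float32)))
red=((H<8)|(H>172))&(S>150)&(V>60);red[:,:255]=0;red[:,395:]=0;red[:20]=0
for A,cc,bb in blobs(red,60):
    m=np.zeros(V.shape,bool);x,y,w,hh=bb;m[y:y+hh,x:x+w]=red[y:y+hh,x:x+w]
    pts=np.argwhere(m)[:,::-1].astype(np.float32);W=plane('wrist',pts,.048,o)[:,:2]*1000
    print('red',A,cc,bb,cv2.minAreaRect(W.astype(np.float32)))
cr=im[195:265,260:385];cv2.imwrite('pics/c2.png',cv2.resize(cr,None,fx=6,fy=6,interpolation=cv2.INTER_CUBIC)[...,::-1])
E
```

```text
cap ((325.22381591796875, 118.05358123779297), 38.2374382019043) ((324.522705078125, 116.27339935302734), (67.51909637451172, 73.36061096191406), 154.740478515625) world circ ((645.095458984375, 83.67366027832031), 31.159423828125)
red 3557 [324.4715  55.9328] [268  36 114  53] ((692.251953125, 67.29019165039062), (102.12237548828125, 42.599586486816406), 68.8729476928711)
red 2267 [321.0648 174.7486] [276 160  92  29] ((595.2073364257812, 104.1253662109375), (89.29863739013672, 26.542095184326172), 69.12848663330078)
red 1039 [286.3561 235.4812] [271 197  53  59] ((551.906982421875, 145.10264587402344), (54.390316009521484, 61.861385345458984), 68.61598205566406)
red 844 [359.0237 233.5569] [338 199  33  59] ((531.4157104492188, 90.8130874633789), (30.109376907348633, 62.88214874267578), 67.79686737060547)
```

View pics/c2.png

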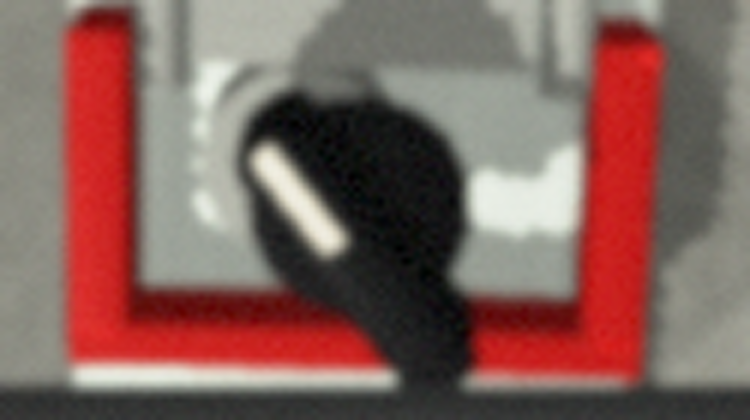

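The crop shows the white line on the bar top from (303.7,220) to (315.8,235.8), the hub centre near (319,228), and the bar's near end around (332,256). Now the knob axis and bar yaw, checked against tin − 117 mm.

```bash
python3 - <<'E'
from h import *
o=np.load('pics/w1o.npy',allow_pickle=True).item()
L=plane('wrist',[[303.7,220],[315.8,235.8]],.07,o)*1000;print('line',L,np.linalg.norm(L[0]-L[1]))
d=L[0]-L[1];yaw=np.arctan2(d[1],d[0]);print('bar yaw',np.degrees(yaw))
u=d/np.linalg.norm(d);print('centre if line starts at centre',L[1],'if far end at 27-2',L[0]-25*u)
print('hub',plane('wrist',[[319.2,228.3]],.04,o)*1000)
c=plane('wrist',[[324.2,116.2]],.09,o)[0]*1000
for a in(-21,-20.5):print('cap',c,'axis',c[:2]-117*np.array([np.cos(np.radians(a)),np.sin(np.radians(a))]))
t=np.load('pics/top.npy');h=cv2.cvtColor(t,cv2.COLOR_RGB2HSV);H,S,V=[h[...,i] for i in range(3)]
m=np.zeros(V.shape,bool);m[163:186,266:293]=1;m&=((S<50)&(V>170));m=m.astype(np.uint8)
q=max(cv2.findContours(m,0,2)[0],key=cv2.contourArea);e=cv2.fitEllipse(cv2.convexHull(q));print('top cap',e,plane('top',[e[0]],.09)*1000)
k=np.zeros(V.shape,bool);k[198:222,255:276]=1;k&=V<45
for b in blobs(k):print('top knob',b,plane('top',[b[1]],.055)*1000)
x=np.array([319.5,207.5]);R=o['eef_rot'];
for n,T in(('axis',L[1]),('capc',c)):print(n,R.T@(T-o['tcp_pos']*1000))
E
```

```text
line [[563.152  133.0477  70.    ]
 [544.2876 127.5249  70.    ]] 19.656202708478187
bar yaw 16.317992434968463
centre if line starts at centre [544.2876 127.5249  70.    ] if far end at 27-2 [539.159  126.0235  70.    ]
hub [[540.5275 125.6997  40.    ]]
cap [647.8505  82.9785  90.    ] axis [538.6216 124.9076]
cap [647.8505  82.9785  90.    ] axis [538.2599 123.9528]
top cap ((277.9757080078125, 174.36697387695312), (17.604360580444336, 17.780412673950195), 93.5514907836914) [[648.9674  84.3237  90.    ]]
top knob (np.int32(112), array([265.0893, 210.4643]), array([260, 202,  11,  16], dtype=int32)) [[537.4347 123.5923  55.    ]]
axis [-50.6811  -6.4495 177.9495]
capc [ 61.7718   1.3575 157.8733]
```

Estimates agree: knob axis ≈ (539,125), bar yaw 16.3°, vise yaw −21°, cap centre ≈ (648,83.5). Next I'll align with the bar and come down so the fingertips stay above the jaw tops.

```bash
python3 -m creep '-8 0 15 0 0 -5 70; -16 0 35 0 0 -11 60; -24 -1 55 0 0 -17 50; -32 -1 75 0 0 -23 50; -40 -2 95 0 0 -29 50; -48 -2 112 0 0 -34 50; -55 -2 122 0 0 -35.6 50; -55 -2 122 0 0 -35.6 50' && python3 -m creep '0 0 10 0 0 0 50; 0 0 25 0 0 0 50; 0 0 40 0 0 0 50; 0 0 50 0 0 0 50; 0 0 54 0 0 0 50; 0 0 54 0 0 0 20; 0 0 54 0 0 0 8; 0 0 54 0 0 0 8' 6
```

```text
t: 2.55
tcp_pos: [0.5366, 0.1267, 0.1256]
eef_rot: [[0.959, 0.283, -0.002], [0.283, -0.959, -0.001], [-0.002, 0.0, -1.0]]
force: [0.5, 0.2, 0.6]
gripper_width: 0.567
grip_force: 0.0
t: 3.35
tcp_pos: [0.5388, 0.1263, 0.0732]
eef_rot: [[0.959, 0.283, 0.001], [0.283, -0.959, 0.001], [0.001, -0.0, -1.0]]
force: [0.2, -0.0, -0.7]
gripper_width: 0.363
grip_force: 0.0
```

```bash
python3 -m creep '0 0 1 0 0 0 8; 0 0 2 0 0 0 8; 0 0 2 0 0 0 8; 0 0 2 0 0 0 8; 0 0 2 0 0 0 8; 0 0 2 0 0 0 8; 0 0 2 0 0 0 8; 0 0 2 0 0 0 8' 6; python3 -c "
from h import *
o=get_obs();print(o['force'],o['moment'],o['tcp_pos'],o['grip_force'],o['gripper_width']*88,o['q'])"
```

```text
t: 4.15
tcp_pos: [0.5385, 0.126, 0.0707]
eef_rot: [[0.959, 0.283, 0.0], [0.283, -0.959, -0.0], [0.0, 0.0, -1.0]]
force: [2.2, -3.4, 3.9]
gripper_width: 0.162
grip_force: 6.0
[ 2.1932 -3.3907  3.9342] [-1.2657 -0.5444  0.1128] [0.5385 0.126  0.0707] 5.98768450319767 14.220516517872783 [ 0.5842  0.3425 -0.4767  0.0003 -0.7514  1.273 ]
```

The bar is held (14.2 mm) with about 4 N of side load, so I'll shift 1 mm in +y, firm the grip and turn clockwise partway.

```bash
python3 -m creep '0 1 0 0 0 0 8; 0 1 0 0 0 0 8; 0 1 0 0 0 4 8; 0 1 0 0 0 9 8; 0 1 0 0 0 14 8; 0 1 0 0 0 19 8; 0 1 0 0 0 24 8; 0 1 0 0 0 28 8' 40; python3 -c "
from h import *
o=get_obs();print(o['force'],o['moment'],o['tcp_pos'],o['grip_force'],o['gripper_width']*88,o['eef_rot'][:,0])"
```

```text
t: 4.95
tcp_pos: [0.5386, 0.1263, 0.0708]
eef_rot: [[0.979, -0.204, 0.0], [-0.204, -0.979, 0.001], [0.0, -0.002, -1.0]]
force: [-2.8, 5.2, 4.9]
gripper_width: 0.159
grip_force: 40.0
[-2.7548  5.2488  4.9107] [2.0279 1.2327 0.3798] [0.5386 0.1263 0.0708] 40.02780497074127 14.008312631478352 [ 0.9791 -0.2035  0.0002]
```

```bash
python3 -m creep '0 0 0 0 0 6 8; 0 0 0 0 0 12 8; 0 0 0 0 0 18 8; 0 0 0 0 0 24 8; 0 0 0 0 0 30 8; 0 0 0 0 0 36 8; 0 0 0 0 0 42 8; 0 0 0 0 0 46 8' ; python3 -c "
from h import *
o=get_obs();print(o['force'],o['moment'],o['tcp_pos'],o['grip_force'],o['gripper_width']*88,np.degrees(np.arctan2(*o['eef_rot'][1::-1,0])))"
```

```text
t: 5.75
tcp_pos: [0.539, 0.127, 0.0708]
eef_rot: [[0.534, -0.846, 0.001], [-0.846, -0.534, 0.002], [-0.001, -0.002, -1.0]]
force: [-2.9, 7.5, 2.9]
gripper_width: 0.158
grip_force: 40.1
[-2.9146  7.5078  2.9227] [2.9959 0.9661 0.4057] [0.539  0.127  0.0708] 40.06363928318024 13.883295520141854 -57.75004021344631
```

```bash
python3 -m creep '0 0 0 0 0 3 8; 0 0 0 0 0 6 8; 0 0 0 0 0 8 8; 0 0 0 0 0 10 8; 0 0 0 0 0 12 8; 0 0 0 0 0 12 8; 0 0 0 0 0 12 8; 0 0 0 0 0 12 8' ; python3 -c "
from h import *
o=get_obs();print(o['force'],o['moment'],o['tcp_pos'],o['grip_force'],o['gripper_width']*88,np.degrees(np.arctan2(*o['eef_rot'][1::-1,0])))"
```

```text
t: 6.55
tcp_pos: [0.5392, 0.1268, 0.0708]
eef_rot: [[0.351, -0.936, 0.002], [-0.936, -0.351, 0.002], [-0.001, -0.002, -1.0]]
force: [-0.8, 7.0, 3.4]
gripper_width: 0.164
grip_force: 42.3
[-0.8085  7.0236  3.4096] [2.3837 0.5861 0.9886] [0.5392 0.1268 0.0708] 42.26936778053641 14.458519692610116 -69.44499285325479
```

The moment of about 1 N m is well over the cam's 0.3, so this is the end stop. I'll open, rise and look.

```bash
python3 -m creep '0 0 0 0 0 -1 8; 0 0 0 0 0 -1 30; 0 0 0 0 0 -1 50; 0 0 0 0 0 -1 50; 0 0 -10 0 0 -1 50; 0 0 -40 0 0 -1 50; 0 0 -80 0 0 -1 60; 0 0 -120 0 0 -1 87' 
python3 -m creep '0 0 -10 0 0 -7 87; 0 0 -25 0 0 -14 87; 0 0 -40 0 0 -21 87; 0 0 -48 0 0 -28 87; 0 0 -50 0 0 -35 87; 0 0 -50 0 0 -42 87; 0 0 -50 0 0 -48 87; 0 0 -50 0 0 -48 87' 
python3 - <<'E'
from h import *
o=get_obs();im=get_image('wrist');np.save('pics/w2.npy',im);np.save('pics/w2o.npy',o,allow_pickle=True)
print(o['t'],o['q'],o['tcp_pos'],o['eef_rot'],o['force'],o['moment'])
cv2.imwrite('pics/w2.png',cv2.resize(im[0:280,200:460],None,fx=2,fy=2)[...,::-1])
E
```

```text
t: 7.35
tcp_pos: [0.5382, 0.1246, 0.1923]
eef_rot: [[0.365, -0.931, -0.001], [-0.931, -0.365, -0.001], [0.0, 0.001, -1.0]]
force: [1.4, 0.0, -0.4]
gripper_width: 0.694
grip_force: 0.0
t: 8.15
tcp_pos: [0.5385, 0.1248, 0.2412]
eef_rot: [[0.937, -0.351, 0.0], [-0.351, -0.937, 0.0], [0.0, -0.0, -1.0]]
force: [0.0, 0.8, -0.2]
gripper_width: 0.992
grip_force: 0.0
8.15 [ 0.5821  0.1632 -0.2713 -0.     -1.136   0.6304] [0.5385 0.1248 0.2412] [[ 0.9365 -0.3506  0.0003]
 [-0.3506 -0.9365  0.0002]
 [ 0.0002 -0.0003 -1.    ]] [ 0.0407  0.7609 -0.2081] [ 0.0083 -0.0127  0.0157]
```

View pics/w2.png

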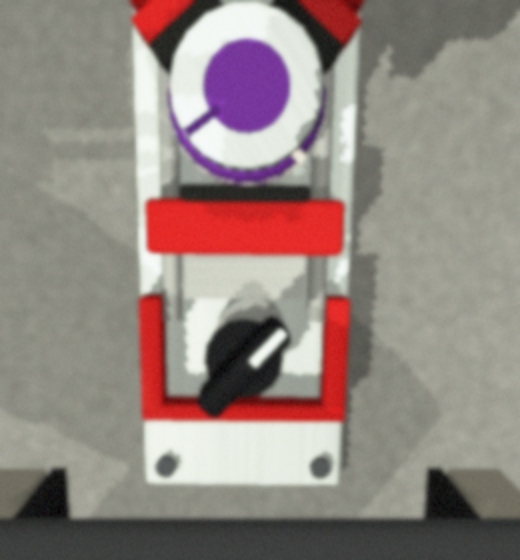

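The picture shows the knob's white line now from (326.5,181) to (342,166), swung about 90°. The cap centre is near (323.5,42), the stripe's outer end at (294.5,65) and the tin's white mark at (350,79). I'll measure the knob turn, pad gap, stripe and mark angles.

```bash
python3 - <<'E'
from h import *
o=np.load('pics/w2o.npy',allow_pickle=True).item();im=np.load('pics/w2.npy')
L=plane('wrist',[[326.5,181],[342,166]],.07,o)*1000;d=L[1]-L[0];print('bar yaw',np.degrees(np.arctan2(d[1],d[0])),L)
h=cv2.cvtColor(im,cv2.COLOR_RGB2HSV);H,S,V=[h[...,i] for i in range(3)]
m=np.zeros(V.shape,bool);m[1:90,278:370]=1;w=m&(((S<40)&(V>205))|((H>130)&(H<160)&(S>80)&(V>100)))
# cap edge: left/right/bottom extremes by colour of white disc
p=np.zeros(V.shape,bool);p[10:75,290:355]=1;p&=(H>130)&(H<160)&(S>80)
p=cv2.morphologyEx(p.astype(np.uint8),cv2.MORPH_OPEN,cv2.getStructuringElement(2,(13,13)))
for b in blobs(p,100):
    e=cv2.fitEllipse(max(cv2.findContours(p,0,2)[0],key=cv2.contourArea));print('disc',b,e);c=plane('wrist',[e[0]],.09,o)[0]*1000
print('cap c',c)
s=plane('wrist',[[294.5,65]],.09,o)[0]*1000-c;k=plane('wrist',[[350,79]],.066,o)[0]*1000-c
for n,v in(('stripe',s),('mark',k)):print(n,np.linalg.norm(v[:2]),np.degrees(np.arctan2(v[1],v[0])))
# pad front edge (col 323) and vise
col=im[75:130,315:330].mean(axis=(1,2));print(col.astype(int))
E
```

```text
bar yaw -65.77546676995809 [[541.4978 119.8838  70.    ]
 [549.4766 102.1504  70.    ]]
disc (np.int32(1523), array([322.828 ,  42.4274]), array([302,  20,  42,  46], dtype=int32)) ((322.8828430175781, 42.40537643432617), (41.4155387878418, 45.0909309387207), 1.802344799041748)
cap c [647.9217  83.6408  90.    ]
stripe 27.428480938971855 105.88306944675303
mark 33.77433354297649 -157.3903437995331
[231 231 231 231 231 231 227 211 172 131 109 103 100  93  91 103 113  95
  63  41  38  38  39  39  41  54  70  85  90  91  91  91  92  94  95  99
 102 104 104 103 105 104 105 105 104 105 105 105 104 103 104 122 152 180
 196]
```

The bar has turned about 82° by eye (past 1.2), against the end stop, so it is locked. The stripe is at 105.9° and the tin mark at 202.6°, which is 1.69 rad clockwise of the mark, as described. The cap centre is (648,83.6). Next I'll go over the cap and descend with the tips at 71 mm, above the 66 mm shoulder.

```bash
python3 -m creep '15 0 10 0 0 0 87; 40 0 30 0 0 0 87; 65 0 55 0 0 0 87; 90 0 80 0 0 0 87; 107 0 100 0 0 0 87; 117 0 112 0 0 0 87; 117 0 115 0 0 0 87; 117 0 115 0 0 0 87' && python3 -m creep '0 0 8 0 0 0 87; 0 0 18 0 0 0 87; 0 0 26 0 0 0 87; 0 0 31 0 0 0 87; 0 0 33 0 0 0 87; 0 0 33 0 0 0 75; 0 0 33 0 0 0 68; 0 0 33 0 0 0 66' 5; python3 -c "
from h import *
o=get_obs();print(o['force'],o['moment'],o['tcp_pos'])"
```

```text
t: 9.0
tcp_pos: [0.6478, 0.0838, 0.1251]
eef_rot: [[0.936, -0.353, -0.001], [-0.353, -0.936, -0.0], [-0.001, 0.001, -1.0]]
force: [-1.3, 0.8, 1.3]
gripper_width: 0.994
grip_force: 0.0
t: 9.8
tcp_pos: [0.6484, 0.0841, 0.0929]
eef_rot: [[0.936, -0.351, 0.001], [-0.351, -0.936, 0.0], [0.0, -0.0, -1.0]]
force: [-0.3, 0.1, 0.5]
gripper_width: 0.787
grip_force: 0.0
[-0.3131  0.1432  0.519 ] [ 0.0229 -0.0119 -0.0392] [0.6484 0.0841 0.0929]
```

```bash
python3 -m creep '0 0 0 0 0 0 62; 0 0 0 0 0 0 58; 0 0 0 0 0 0 54; 0 0 0 0 0 0 54; 0 0 0 0 0 0 54; 0 0 0 0 0 0 54; 0 0 0 0 0 0 54; 0 0 0 0 0 0 54' 5; python3 -c "
from h import *
o=get_obs();print(o['force'],o['eef_rot'].T@o['force'],o['moment'],o['tcp_pos'],o['gripper_width']*88)"
```

```text
t: 10.6
tcp_pos: [0.6482, 0.084, 0.0927]
eef_rot: [[0.936, -0.352, 0.0], [-0.352, -0.936, 0.0], [0.0, -0.0, -1.0]]
force: [-1.0, -0.4, 1.5]
gripper_width: 0.678
grip_force: 5.0
[-0.982  -0.3953  1.5165] [-0.7801  0.7151 -1.5167] [-0.0309  0.0206  0.0066] [0.6482 0.084  0.0927] 59.67124911170393
```

Held cleanly (59.7 mm) with almost no side load. I'll firm the grip and start turning anticlockwise, rising with the thread at 0.052 mm/°.

```bash
python3 -m creep '0 0 0 0 0 0 54; 0 0 0 0 0 0 54; 0 0 0 0 0 0 54; 0 0 -0.1 0 0 -3 54; 0 0 -0.4 0 0 -7 54; 0 0 -0.6 0 0 -12 54; 0 0 -0.9 0 0 -17 54; 0 0 -1.1 0 0 -22 54' 45; python3 -c "
from h import *
o=get_obs();print(o['force'],o['eef_rot'].T@o['force'],o['moment'],o['tcp_pos'],o['gripper_width']*88,np.degrees(np.arctan2(*o['eef_rot'][1::-1,0])))"
```

```text
t: 11.4
tcp_pos: [0.6485, 0.0841, 0.0933]
eef_rot: [[1.0, 0.027, 0.0], [0.027, -1.0, 0.001], [0.001, -0.001, -1.0]]
force: [1.8, 1.3, 0.0]
gripper_width: 0.668
grip_force: 45.0
[1.7755 1.2731 0.0324] [ 1.8094 -1.2245 -0.0309] [ 0.0762 -0.6866 -0.5653] [0.6485 0.0841 0.0933] 58.78936701186971 1.553048761788117
```

```bash
python3 -m creep '0 0 -0.3 0 0 -6 54; 0 0 -0.6 0 0 -12 54; 0 0 -0.9 0 0 -18 54; 0 0 -1.3 0 0 -24 54; 0 0 -1.6 0 0 -30 54; 0 0 -1.9 0 0 -36 54; 0 0 -2.2 0 0 -42 54; 0 0 -2.5 0 0 -47 54'; python3 - <<'E'
from h import *
o=get_obs();print(o['force'],o['eef_rot'].T@o['force'],o['moment'],o['tcp_pos'],o['gripper_width']*88,np.degrees(np.arctan2(*o['eef_rot'][1::-1,0])))
im=get_image('scene');w=get_image('wrist');np.save('pics/s3.npy',im)
out=np.zeros((520,800,3),np.uint8);out[:480]=cv2.resize(im[170:290,250:450],None,fx=4,fy=4,interpolation=cv2.INTER_CUBIC)
out=out[:480];out[320:,544:]=cv2.resize(w[:],(256,160));cv2.imwrite('pics/s3.png',out[...,::-1])
E
```

```text
t: 12.2
tcp_pos: [0.6485, 0.0839, 0.0957]
eef_rot: [[0.661, 0.75, 0.0], [0.75, -0.661, 0.0], [0.0, 0.0, -1.0]]
force: [2.2, -0.6, 1.7]
gripper_width: 0.67
grip_force: 45.0
[ 2.2099 -0.558   1.6656] [ 1.0441  2.0267 -1.6649] [-0.2501 -0.7427 -0.5036] [0.6485 0.0839 0.0957] 58.960051302895316 48.588356265711816
```

View pics/s3.png

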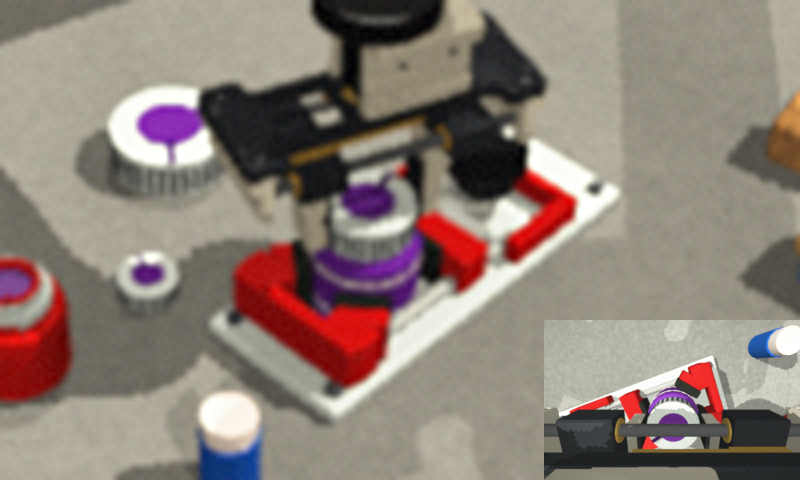

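The scene shows the cap gripped, its stripe end at crop (397,174), i.e. (349,213.5), pointing back toward the robot, with the tin still seated in the jaws. I'll check its yaw against the tool's 69°.

```bash
python3 - <<'E'
from h import *
p=plane('scene',[[348.9,213.6]],.0936)[0]*1000-[648.2,83.8,0];print(np.linalg.norm(p[:2]),np.degrees(np.arctan2(p[1],p[0])))
E
python3 -m creep '0 0 -0.1 0 0 -1 54; 0 0 -0.1 0 0 -2 54; 0 0 -0.2 0 0 -3 54; 0 0 -0.2 0 0 -4 54; 0 0 -0.3 0 0 -5 54; 0 0 -0.3 0 0 -6 54; 0 0 -0.3 0 0 -6 54; 0 0 -0.3 0 0 -6 54'; python3 -c "
from h import *
o=get_obs();print(o['force'],o['moment'],o['tcp_pos'],np.degrees(np.arctan2(*o['eef_rot'][1::-1,0])))"
```

```text
29.909417773507073 163.7001065306168
t: 13.1
tcp_pos: [0.6483, 0.084, 0.0964]
eef_rot: [[0.582, 0.813, 0.0], [0.813, -0.582, -0.0], [0.0, 0.0, -1.0]]
force: [4.3, -1.0, -2.8]
gripper_width: 0.665
grip_force: 45.0
[ 4.3367 -1.0411 -2.8256] [-0.5194 -1.6272 -0.4224] [0.6483 0.084  0.0964] 54.410530575624335
```

```bash
python3 -m creep '0 0 0 0 0 -0.5 54; 0 0 0 0 0 -1 54; 0 0 0 0 0 -1.5 54; 0 0 -0.1 0 0 -2 54; 0 0 -0.1 0 0 -2.5 54; 0 0 -0.1 0 0 -2.5 54; 0 0 -0.1 0 0 -2.5 54; 0 0 -0.1 0 0 -2.5 54'; python3 - <<'E'
from h import *
o=get_obs();print(o['force'],o['moment'],o['tcp_pos'],np.degrees(np.arctan2(*o['eef_rot'][1::-1,0])))
im=get_image('wrist');np.save('pics/w4.npy',im);np.save('pics/w4o.npy',o,allow_pickle=True)
P=[[648.2+29*np.cos(a),83.8+29*np.sin(a),94] for a in np.radians([105.9+77.5,170])]
print(proj('wrist',np.array(P)/1000,o),proj('wrist',[[.6482,.0838,.094]],o))
cv2.imwrite('pics/w4.png',cv2.resize(im[130:380,180:470],None,fx=2.3,fy=2.3)[...,::-1])
E
```

```text
t: 13.9
tcp_pos: [0.6482, 0.084, 0.0965]
eef_rot: [[0.545, 0.838, 0.0], [0.838, -0.545, 0.0], [0.0, 0.0, -1.0]]
force: [4.2, -1.9, -2.9]
gripper_width: 0.664
grip_force: 45.0
[ 4.2282 -1.9372 -2.9275] [-0.5236 -1.9258 -0.4794] [0.6482 0.084  0.0965] 56.94253989484375
[[271.763  304.3467]
 [263.731  292.5649]] [[323.775  269.2431]]
```

View pics/w4.png

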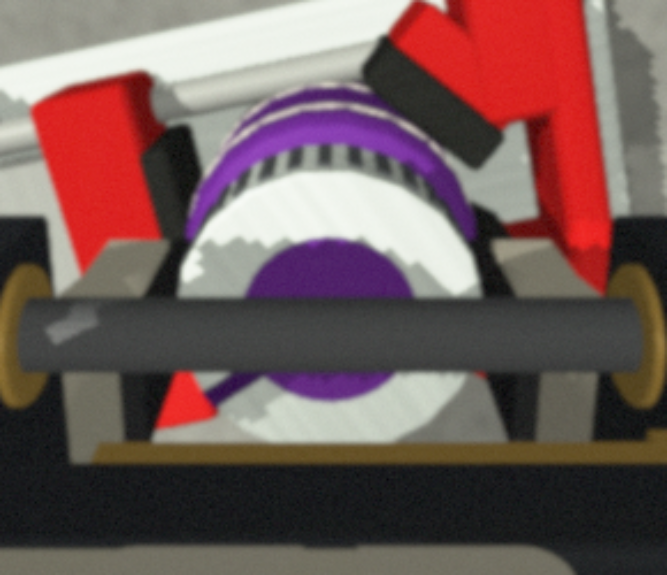

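The wrist view shows the stripe end at crop (210,400) = (271.3,303.9). The no-slip prediction was (271.8,304.3), so the cap has followed the tool through 77.5°. The threads still hold, so I'll turn a little more, up to about 80°.

```bash
python3 -m creep '0 0 0 0 0 -0.5 54; 0 0 0 0 0 -1 54; 0 0 0 0 0 -1.5 54; 0 0 0 0 0 -1.5 54; 0 0 0 0 0 -1.5 54; 0 0 0 0 0 -1.5 54; 0 0 0 0 0 -1.5 54; 0 0 0 0 0 -1.5 54'; python3 -c "
from h import *
o=get_obs();print(o['force'],o['moment'],o['tcp_pos'],np.degrees(np.arctan2(*o['eef_rot'][1::-1,0])))"
```

```text
t: 14.75
tcp_pos: [0.6482, 0.084, 0.0965]
eef_rot: [[0.523, 0.852, 0.0], [0.852, -0.523, 0.0], [0.0, 0.0, -1.0]]
force: [5.1, -1.0, -3.5]
gripper_width: 0.663
grip_force: 45.0
[ 5.0767 -0.9567 -3.529 ] [-0.5126 -1.9563 -0.4317] [0.6482 0.084  0.0965] 58.44020154936269
```

```bash
python3 -m creep '0 0 -0.1 0 0 0 54; 0 0 -0.2 0 0 0 54; 0 0 -0.3 0 0 0 54; 0 0 -0.4 0 0 0 54; 0 0 -0.4 0 0 0 54; 0 0 -0.4 0 0 0 54; 0 0 -0.4 0 0 0 54; 0 0 -0.4 0 0 0 54'; python3 -c "
from h import *
o=get_obs();print(o['force'],o['moment'],o['tcp_pos'],np.degrees(np.arctan2(*o['eef_rot'][1::-1,0])))"
```

```text
t: 15.55
tcp_pos: [0.6481, 0.084, 0.0966]
eef_rot: [[0.523, 0.852, -0.0], [0.852, -0.523, -0.0], [-0.0, -0.0, -1.0]]
force: [5.2, -2.1, -5.3]
gripper_width: 0.667
grip_force: 45.0
[ 5.2097 -2.1016 -5.2947] [-0.5559 -2.1517 -0.4603] [0.6481 0.084  0.0966] 58.43703773239371
```

```bash
python3 -m creep '0 0 0 0 0 -0.4 54; 0 0 0 0 0 -0.8 54; 0 0 0 0 0 -1.2 54; 0 0 0 0 0 -1.2 54; 0 0 0 0 0 -1.2 54; 0 0 0 0 0 -1.2 54; 0 0 0 0 0 -1.2 54; 0 0 0 0 0 -1.2 54'; python3 -c "
from h import *
o=get_obs();print(o['force'],o['moment'],o['tcp_pos'],np.degrees(np.arctan2(*o['eef_rot'][1::-1,0])))"
```

```text
t: 16.35
tcp_pos: [0.6481, 0.084, 0.0966]
eef_rot: [[0.506, 0.863, -0.0], [0.863, -0.506, -0.0], [-0.0, -0.0, -1.0]]
force: [5.7, -1.2, -5.4]
gripper_width: 0.666
grip_force: 45.0
[ 5.6679 -1.1634 -5.3708] [-0.5607 -2.1665 -0.4278] [0.6481 0.084  0.0966] 59.63391700284195
```

```bash
python3 -m creep '0 0 0 0 0 -0.5 54; 0 0 0 0 0 -1 54; 0 0 0 0 0 -1.5 54; 0 0 0 0 0 -2 54; 0 0 0 0 0 -2 54; 0 0 0 0 0 -2 54; 0 0 0 0 0 -2 54; 0 0 0 0 0 -2 54'; python3 - <<'E'
from h import *
o=get_obs();print(o['force'],o['moment'],o['tcp_pos'],np.degrees(np.arctan2(*o['eef_rot'][1::-1,0])))
im=get_image('wrist');np.save('pics/w5.npy',im);np.save('pics/w5o.npy',o,allow_pickle=True)
for n in('w4','w5'):
    im=np.load(f'pics/{n}.npy');h=cv2.cvtColor(im,cv2.COLOR_RGB2HSV);m=(h[...,0]>128)&(h[...,0]<160)&(h[...,1]>90);r=np.zeros(m.shape,bool);r[292:312,262:300]=1
    q=np.argwhere(m&r)[:,::-1];print(n,len(q),q[np.argmin(q[:,0])],q.mean(0))
    oo=np.load(f'pics/{n}o.npy',allow_pickle=True).item();d=plane('wrist',[q[q[:,0]<q[:,0].min()+8].mean(0)],.094,oo)[0]*1000-[648.2,83.8,0];print(np.linalg.norm(d[:2]),np.degrees(np.arctan2(d[1],d[0])))
E
```

```text
t: 17.15
tcp_pos: [0.6482, 0.084, 0.0966]
eef_rot: [[0.475, 0.88, -0.0], [0.88, -0.475, -0.0], [-0.0, -0.0, -1.0]]
force: [4.8, -0.5, -5.3]
gripper_width: 0.667
grip_force: 45.0
[ 4.8203 -0.47   -5.2967] [-0.5781 -2.1466 -0.4153] [0.6482 0.084  0.0966] 61.635185147264544
w4 150 [270 300] [281.6867 297.02  ]
27.113332287605964 -178.38005071470306
w5 147 [269 301] [281.7007 296.932 ]
27.428164541327686 -173.7779790660984
```

The cap follows the tool without slip (stripe at 186°, tin mark at 202.6°, so within 0.29 rad). I'll test with a gentle lift.

```bash
python3 -m creep '0 0 -0.2 0 0 0 54; 0 0 -0.4 0 0 0 54; 0 0 -0.6 0 0 0 54; 0 0 -0.8 0 0 0 54; 0 0 -1 0 0 0 54; 0 0 -1 0 0 0 54; 0 0 -1 0 0 0 54; 0 0 -1 0 0 0 54'; python3 -c "
from h import *
o=get_obs();print(o['force'],o['moment'],o['tcp_pos'],np.degrees(np.arctan2(*o['eef_rot'][1::-1,0])))"
```

```text
t: 18.0
tcp_pos: [0.6478, 0.084, 0.0983]
eef_rot: [[0.475, 0.88, -0.0], [0.88, -0.475, -0.0], [-0.0, -0.0, -1.0]]
force: [-0.7, 0.4, 4.0]
gripper_width: 0.668
grip_force: 45.0
[-0.7068  0.4144  3.9898] [0.0681 0.3911 0.0214] [0.6478 0.084  0.0983] 61.64196236191224
```

The threads have let go: the moment fell to about 0 and the cap popped up 1.7 mm. Now straight up to TCP ≈ 0.116, with no more turning.

```bash
python3 -m creep '0 0 -2 0 0 0 54; 0 0 -5 0 0 0 54; 0 0 -8 0 0 0 54; 0 0 -11 0 0 0 54; 0 0 -14 0 0 0 54; 0 0 -16.5 0 0 0 54; 0 0 -17.5 0 0 0 54; 0 0 -17.5 0 0 0 54'; python3 - <<'E'
from h import *
o=get_obs();print(o['force'],o['moment'],o['tcp_pos'],o['gripper_width']*88,np.degrees(np.arctan2(*o['eef_rot'][1::-1,0])))
im=get_image('scene');w=get_image('wrist');np.save('pics/s6.npy',im);np.save('pics/w6.npy',w);np.save('pics/w6o.npy',o,allow_pickle=True)
a=cv2.resize(im[180:280,300:410],None,fx=5,fy=5,interpolation=cv2.INTER_CUBIC)[:500,:400];b=cv2.resize(w[100:380,160:480],(400,350))
out=np.zeros((500,800,3),np.uint8);out[:,:400]=a;out[:350,400:]=b;cv2.imwrite('pics/f6.png',out[...,::-1])
E
```

```text
t: 18.8
tcp_pos: [0.6482, 0.084, 0.1157]
eef_rot: [[0.475, 0.88, 0.0], [0.88, -0.475, 0.0], [0.0, 0.0, -1.0]]
force: [-0.0, -0.7, -1.6]
gripper_width: 0.664
grip_force: 45.0
[-0.0157 -0.6927 -1.5812] [-0.0606 -0.0902 -0.028 ] [0.6482 0.084  0.1157] 58.45696605946149 61.6169550627597
```

View pics/f6.png

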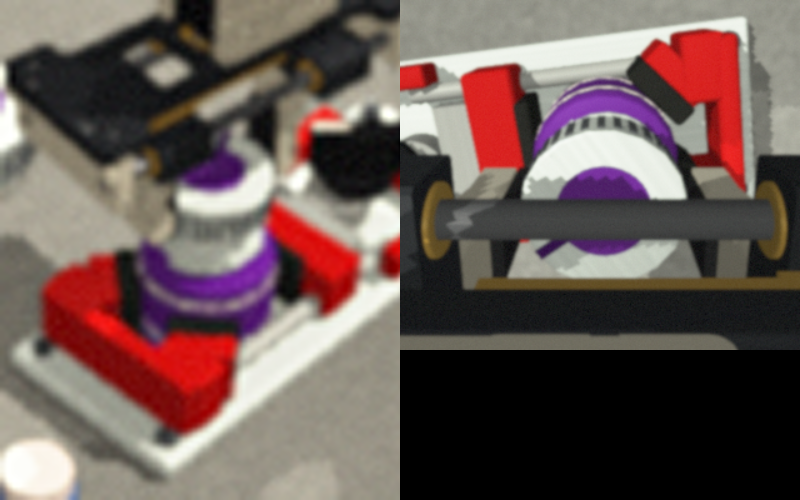

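The scene shows the cap lifted over the tin, grey neck visible below its skirt, and the tin still low between the jaws. I'll check numerically that the tin didn't rise and that the cap's height is right.

```bash
python3 - <<'E'
from h import *
a=np.load('pics/scene.npy');b=np.load('pics/s3.npy');c=np.load('pics/s6.npy')
# tin side, column profile through lower body
for x in(338,342,346):
    for n,i in(('0',a),('3',b),('6',c)):print(x,n,[f"{int(v[0])},{int(v[1])},{int(v[2])}" for v in i[212:252:2,x]])
print(proj('scene',[[.6482,.084,z] for z in(.012,.066,.081,.091,.113)]))
for z,r in((.066,.034),(.058,.034),(.091,.0295),(.081,.022)):
    d=np.array([.92,.39]);print(z,proj('scene',[[.6482+r*d[0],.084+r*d[1],z]]))
t=(cv2.absdiff(a,c).max(2)>60)
E
```

```text
338 0 ['172,169,152', '248,249,241', '236,232,230', '132,51,169', '129,39,169', '127,38,169', '182,153,189', '251,253,244', '244,245,237', '115,117,105', '87,87,81', '99,98,93', '71,36,90', '66,16,90', '118,97,110', '75,51,81', '28,31,31', '85,23,19', '228,22,19', '234,27,24']
338 3 ['86,86,81', '193,194,179', '128,98,141', '79,27,105', '71,20,94', '87,32,112', '121,113,120', '157,160,147', '189,191,177', '98,99,91', '92,97,88', '100,90,105', '75,28,96', '82,26,111', '118,93,114', '87,60,93', '30,30,31', '89,25,21', '215,13,16', '219,18,15']
338 6 ['23,21,23', '64,25,84', '75,31,97', '202,199,192', '241,242,232', '173,177,162', '111,112,106', '116,118,110', '139,139,127', '153,152,140', '151,154,140', '119,113,119', '88,26,121', '86,24,116', '119,98,118', '86,59,93', '29,32,31', '91,28,25', '214,13,12', '220,17,18']
342 0 ['187,184,171', '248,250,242', '196,167,205', '128,33,167', '130,45,168', '129,42,168', '141,73,172', '241,243,234', '249,250,242', '142,142,130', '94,95,89', '99,100,93', '97,50,122', '93,27,124', '86,55,96', '86,58,94', '29,29,31', '70,23,21', '235,18,21', '230,23
[... 930 characters left out ...]
1,90', '150,145,141', '242,243,233', '209,212,195', '109,109,103', '103,106,97', '111,96,117', '118,34,159', '97,24,133', '135,112,130', '95,61,105', '41,32,45', '58,28,26', '206,22,21', '207,43,39']
346 6 ['64,18,89', '65,17,87', '103,48,129', '223,215,215', '240,241,232', '196,197,181', '103,103,97', '110,111,102', '140,140,131', '190,192,176', '206,211,194', '120,81,143', '120,34,162', '99,28,134', '134,110,126', '94,60,106', '38,30,42', '62,33,30', '207,23,23', '208,45,37']
[[340.3978 243.5293]
 [341.1148 228.1239]
 [341.3212 223.6807]
 [341.4606 220.6774]
 [341.7724 213.9511]]
0.066 [[341.397  237.8385]]
0.058 [[341.2844 240.1856]]
0.091 [[341.7154 229.0585]]
0.081 [[341.5072 229.9083]]
```

The tin's band sits on the same rows before and after, so it neither rose nor tilted. The cap's skirt edge is at row ~229, as predicted for 10 mm clearance. I'll settle briefly and hand in.

```bash
python3 -m creep '0 0 0 0 0 0 54; 0 0 0 0 0 0 54; 0 0 0 0 0 0 54; 0 0 0 0 0 0 54; 0 0 0 0 0 0 54; 0 0 0 0 0 0 54; 0 0 0 0 0 0 54; 0 0 0 0 0 0 54' && python3 -c "
from bench import *
print(hand_in())"
```

```text
t: 19.7
tcp_pos: [0.6481, 0.084, 0.1154]
eef_rot: [[0.475, 0.88, -0.0], [0.88, -0.475, 0.0], [-0.0, -0.0, -1.0]]
force: [-0.0, 0.4, -0.5]
gripper_width: 0.666
grip_force: 45.0
the job is handed in; nothing more can be done
None
```

Job handed in at 19.7 s: the knob was turned to its end stop, and the cap was unscrewed and is held level about 1 cm above the open tin. The tool turned about 82°, slightly past the stated 75–80°, because the seal kept resisting until the lift; the tin did not rise, but its white mark was hidden, so I could not check directly that it hadn't turned.

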